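# Open the pusher rack for restocking and hold it at the fill mark

### The job

Lift the old carton out of the pusher rack and set it down upright in the small metal tray, without dropping it. Then take the spring-loaded pusher by its grip, pull it back until its pointer is level with the mark clip on the rack's side wall, and keep holding it there: the program finishes while the robot still holds the pusher at the mark, so that a colleague can load new cartons. Leave the jar and the stack of cups where they stand.

Things in the scene. Friction and masses are not known exactly. Their poses are not given: they have to be found in the camera images.
- rack: Fixed rack on the counter: a straight lane 275 mm long, grey floor 6 mm thick, two aluminium side walls (outer faces 34 mm from the centre line) with tops 20 mm above the counter; 78 mm wide outside, lane 58 mm. Origin: on the counter, on the lane's centre line; x axis across the lane, y axis along it. Front lip (34 mm high, inner face at y = -120 mm) at the -y end; the pusher is pulled towards +y.
- pusher: Black sprung pusher in the lane: upright plate 54 mm wide, 10 mm thick, top 42 mm above the counter, on a low sled running 82 mm back (+y). Origin: foot of the plate's front (-y) face, 6 mm above the counter; axes as the rack's. A spring drives it to -y (3 N at the lip, +0.03 N per mm; travel 165 mm). It first presses the carton on the lip; whenever free it runs forward to the lip.
- grip (a point): Centre of the pusher's upright grip: a black block 24 mm across the lane (x), 34 mm along the lane (y), 48 mm tall, rounded edges, its top 86 mm and its underside 38 mm above the counter; 60 mm behind (+y of) the plate's front face.
- pointer (a point): Tip of the pusher's small black pointer, a 5 mm wide ear reaching out over the side wall on the +x side of the rack, 5 mm behind the plate's front face (55 mm nearer the lip than the grip's centre), 30 mm above the counter. Moves with the pusher.
- mark (a point): The mark: a white clip 14 mm wide with a 4 mm wide upright tongue above it, on the outside of the rack's +x side wall (tongue 44 mm from the centre line), top 34 mm above the counter. Its place along the lane differs from run to run and never moves during a run; axes parallel to the rack's. The pointer is at the mark when both have the same place along the rack's y axis.
- carton_mid (a point): Centre of the old cookie carton: an upright cardboard box 50 mm (its x, across the lane) by 40 mm (its y, along the lane) by 76 mm tall (its z), about 110 to 220 g. It stands loose on the lane floor between lip and pusher plate; centre 44 mm, top 82 mm above the counter; its upper half stands clear to be gripped across the lane.
- tray_mid (a point): Centre of the inner floor of the small metal tray (fixed), 200 mm (x) by 160 mm (y) outside, walls 4 mm thick, rim 18 mm above the counter; floor 5 mm above the counter. The only open tray within reach; it is on the robot's left or right, a plate with cookies on the other side.
- jar: Bystander: glass jar 76 mm in diameter, 95 mm tall; origin at the centre of its underside. Leave alone.
- cups: Bystander: stack of paper cups 82 mm in diameter, about 130 mm tall; origin at the centre of its underside. Leave alone.
Not all that is in view belongs to the job. Of the things that look like the part that bears carton_mid, the middle-sized one is meant.

How it is judged (in metres and radians):
On the way, in this order (a step that is already met when the one before it is completed fails the run):
1. the old carton stands upright in the tray, let go (x of carton_mid in the frame of tray_mid between -0.08 and 0.08 m and y of carton_mid in the frame of tray_mid between -0.06 and 0.06 m and z of carton_mid in the frame of tray_mid between 0.031 and 0.045 m and angle between carton_mid's own z axis and vertical below 0.1 rad and contact force between each of the arm, the fingers and carton below 0.05 N and linear speed of carton below 0.03 m/s), for 0.3 s.
2. the pusher is held by the fingers with its pointer at the mark (y of pointer in the frame of mark between -0.006 and 0.006 m and contact force between the fingers and pusher above 1 N and linear speed of pusher below 0.02 m/s), for 0.5 s.
At the end, for the whole second after the job is handed in: The carton stands upright (within 0.1 rad) and still on the tray's floor, its centre within 80 mm (tray x) and 60 mm (tray y) of the tray's centre, untouched by the robot; the fingers hold the pusher (more than 1 N) at rest with its pointer within 6 mm of the mark along the lane (all of step 1 and all of step 2); the arm keeps its last pose, push and grip.
It fails at once if the jar or the cups moved by more than 30 mm (distance of any of jar, cups from where it was at the start of the episode above 0.03 m).
It fails at once if the carton is dropped (falls free by more than about 25 mm) (linear speed of carton above 0.7 m/s and contact force between the fingers and carton below 0.05 N).
It also fails if it takes over 54 s, if anything falls off the work surface, if the arm or the gripper's body presses on something with over 40 N, if the wrist force passes 120 N, or if a joint passes its speed limit or range.

### The arm

A 6-joint arm with a two-finger parallel gripper is mounted at the origin on the work surface. World frame = base frame: x ahead of the robot, y to its left, z up, the work surface at z = 0. Lengths are in m, angles in degrees, forces in N, time in s.
With the tool pointing down it reaches from about 0.3 to 0.75 m from the base axis. Payload 8.5 kg.
Tool frame: the origin (TCP) lies between the finger pads; the fingertips stand env.finger_overhang ahead of it and the grasp point (between the pads) lies 2 mm behind it (env.finger_overhang is the distance from the TCP to the fingertips, in m); z points along the fingers, y is the line along which they close (so a half turn about z gives the same grasp; the last joint's range is limited). The gripper opens to 85 mm and grips with 20 to 120 N. Pads are 22 mm wide; open, the fingers measure 114 mm over their backs; the gripper's body (76 mm by 85 mm) begins 54 mm behind the grasp point. The pads swing forward as they close: fully open they stand 13 mm farther back than shut.
Start: joints at [57.164, 21.807, 74.336, -0, 83.858, -12.336], TCP at [0.193, 0.515, 0.248] pointing down, gripper open.
Joint ranges: [-178.18, 178.18], [-50.72, 133.34], [12.68, 142.11], [-81.47, 261.47], [9.98, 163.14], [-165.26, 165.26]. Speed limits (degrees/s): [136.94, 136.94, 180, 180, 180, 180].

### API

Orientations are given as a 3x3 rotation matrix whose columns are the frame's x, y, z axes.
In Python, from rig import env gives the robot as it stands. The module is installed in compiled form; this text tells all that it offers.
- The arm moves only by the tool jog_arm, never from a script. Its arguments are lists of equal length, an entry for each row: "hand": the finger opening in m, from 0 to 0.0854; "travel": the shift along the world's x, y, z in m, a list of three; "yaw": the turn about the world's z in rad. A call has exactly 5 rows; each row shifts and turns the commanded pose from where the row before left it; what a row does not reach is not made up. A row lasts 1/8 s, in which the tool goes at most 62.5 mm and 10.7 degrees, less where a joint would pass 70% of its speed; a pose out of reach is approached as far as the arm can. A call is refused whole if a number of a shift passes 0.0625 or a number of a turn 0.188, either way. A call with a gripper value outside its range is refused whole. The fingers move at their own pace and stop on an object; "grip_force" is the grip in N (left out, the last holds). Time passes only in rows, so rows that do not move let the fingers close, or fill a call up. It gives the time, the measured TCP pose, the force, the opening and the grip force at its end, in the units of the state.
- env.observe(): the state, without advancing time (a new reading comes with each control period).
- env.get_image(name): name is "side" or "top"; returns the picture (480x640x3 uint8, red, green, blue); there is no depth.
- env.calibration(name): a dict with "fx", "fy", "cx", "cy" (pixels), "position" and "rotation" of the camera in the world. Camera axes: x right, y down, z forward; pixel columns grow to the right and rows downward; lengths in m; the calibration is good to about 2 mm. A picture is of the moment at which its call begins. calibration takes no time and is no camera call.
- env.close_job(): hands the job in; it is judged then, once.
The state is a dict: "time_s": time; "q": joint angles; "qvel": joint speeds; "joint_efforts": joint torques, N m; "position": TCP position; "tool_rot": TCP orientation; "ft_force": force on the tool from outside, world axes, zero at the start; "wrist_torque": the same for the moment, N m; "grip_width": finger opening in m; "gripper_force": force on a finger pad.
Only numpy, scipy, OpenCV 4.12 (cv2) and the standard library are available. Lean on these libraries where they do the work, as an engineer would, in place of code of your own. Each camera call takes 0.05 s, during which the arm holds its last target. There are 200 camera calls.

## Working session

There is one attempt and no reset: what is moved stays moved. The work goes in short steps, Python scripts to look and compute and a tool call to move; the robot and the scene stay as the last step left them, time stands still between calls to the robot, and variables do not carry over. Pictures are saved under pics/ and viewed, at most 10 in all, crops included, and the job is handed in when it is done.

Besides the shell and the picture viewer there is one more tool, called after "Call:" as name(argument=value, ...), one argument or row to a line, values as JSON. jog_arm: Moves the arm, as the interface text tells. Its arguments: {"type":"object","properties":{"hand":{"type":"array"},"travel":{"type":"array"},"yaw":{"type":"array"},"grip_force":{"type":"number"}},"required":["hand","travel","yaw"]}

```bash
mkdir -p pics; python3 - <<'E'
from rig import env
import cv2
for n in("side","top"):
    cv2.imwrite(f"pics/{n}0.png",env.get_image(n)[:,:,::-1]); print(n,env.calibration(n))
s=env.observe();print(s,env.finger_overhang)
E
```

```text
side {'fx': 465.96782412503245, 'fy': 465.96782412503245, 'cx': 311.79159273332465, 'cy': 238.73882327221742, 'position': array([0.61308791, 0.77252249, 0.60111288]), 'rotation': array([[-0.99985537, -0.01534231,  0.00733907],
       [-0.01472639,  0.56513732, -0.82486541],
       [ 0.00850776, -0.82485418, -0.56528152]])}
top {'fx': 499.3674110280273, 'fy': 499.3674110280273, 'cx': 315.5940040709756, 'cy': 239.1439074325515, 'position': array([0.48623252, 0.00456675, 1.0615107 ]), 'rotation': array([[-0.00758086, -0.98977713,  0.1424211 ],
       [-0.99980618,  0.00491444, -0.01906451],
       [ 0.0181697 , -0.14253803, -0.98962254]])}
{'time_s': 0.1, 'q': array([ 5.71672109e+01,  2.18372373e+01,  7.43809017e+01, -1.47520390e-03,
        8.38585994e+01, -1.23359527e+01]), 'qvel': array([-0.04502114, -0.17661552, -0.1709398 , -0.01615743, -0.07401653,
       -0.0403707 ]), 'joint_efforts': array([ 3.41195388e-03, -4.49220800e+01, -2.31653184e+01, -2.42583546e-04,
        3.65499742e-03, -2.32946581e-05]), 'position': array([0.19245416, 0.51495808, 0.24776961]), 'tool_rot': array([[-9.36692403e-01,  3.50152604e-01, -7.04664621e-04],
       [ 3.50153216e-01,  9.36691746e-01, -1.13926733e-03],
       [ 2.61136110e-04, -1.31388364e-03, -9.99999103e-01]]), 'ft_force': array([0.17833588, 0.06505609, 0.00744605]), 'wrist_torque': array([-0.00024804, -0.06688828, -0.03334235]), 'gripper_force': 0.0, 'grip_width': 0.08516041268517985} 0.017
```

View pics/top0.png

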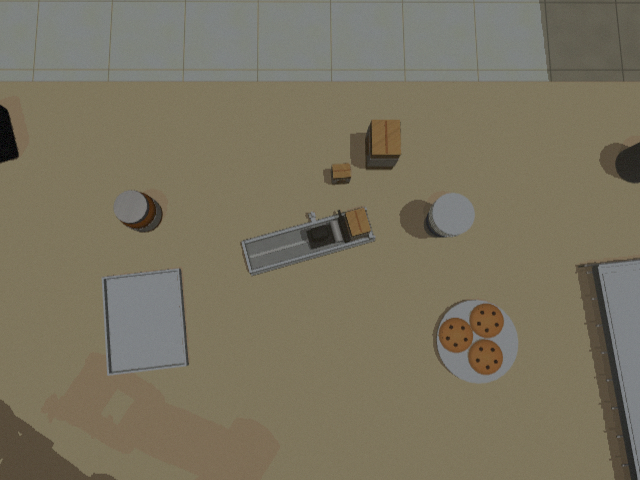

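View pics/side0.png

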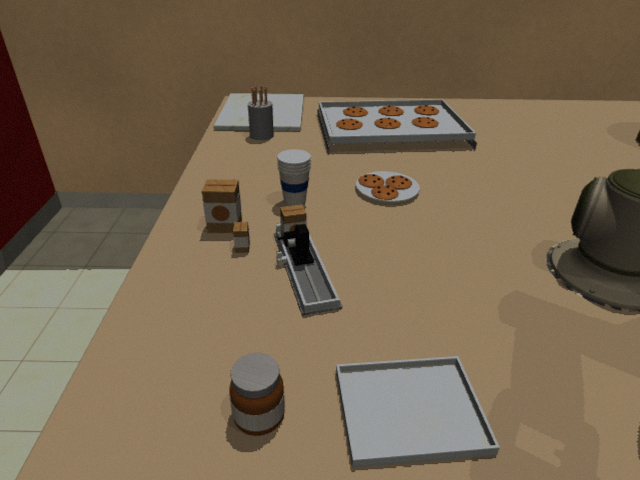

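The top view shows the rack from (245,255) to (372,225) with the lip at right. The carton is at (357,222), the mark at (312,217), the tray at (145,321), the jar at (137,208) and the cups at (452,215). I'll zoom in on both views.

```bash
python3 - <<'E'
import cv2
a=cv2.imread("pics/top0.png")[190:290,230:390]; cv2.imwrite("pics/tz.png",cv2.convertScaleAbs(cv2.resize(a,None,fx=5,fy=5,interpolation=2),alpha=1.6))
a=cv2.imread("pics/side0.png")[195:315,260:350]; cv2.imwrite("pics/sz.png",cv2.convertScaleAbs(cv2.resize(a,None,fx=5,fy=5,interpolation=2),alpha=1.8))
E
```

```text
(no output)
```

View pics/tz.png

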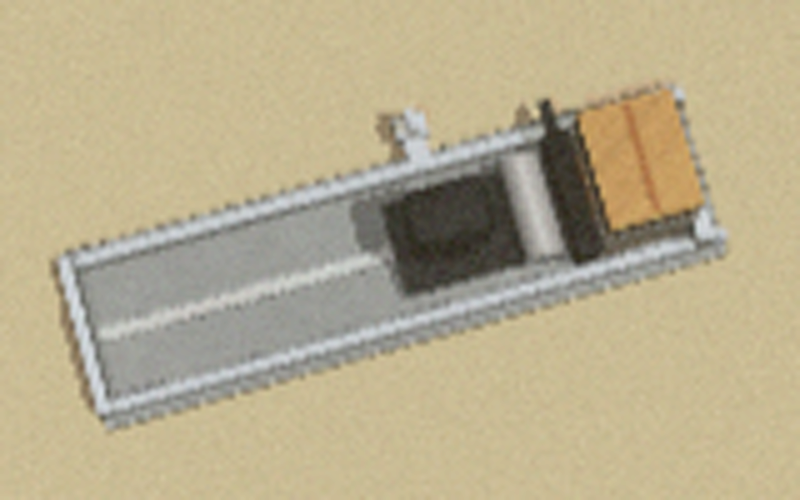

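View pics/sz.png

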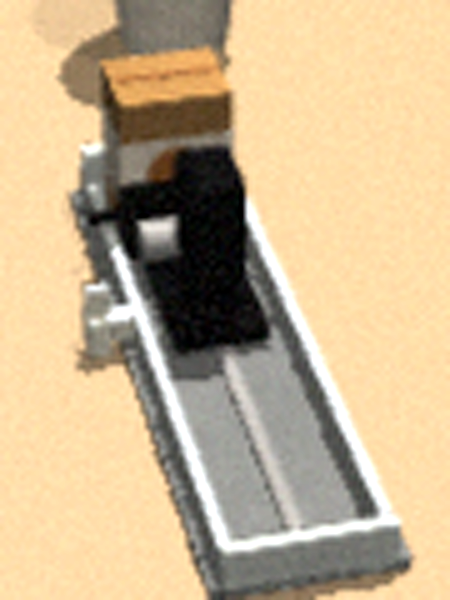

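In the zoomed top view:
- **Carton top corners:** (580,108), (668,88), (703,207) and (612,230).
- **Pointer tip:** (546,103).
- **Mark tongue:** about (410,120).
- **Rack back corners:** (62,257) and (105,410).

The side zoom shows the tongue at about (95,290).

```bash
cat >h.py <<'E'
import numpy as np
from rig import env
def P(n,u,v,z):
    c=env.calibration(n);d=c["rotation"]@np.array([(u-c["cx"])/c["fx"],(v-c["cy"])/c["fy"],1])
    return c["position"]+d*(z-c["position"][2])/d[2]
def zt(u,v,z): return P("top",(u+.5)/5-.5+230,(v+.5)/5-.5+190,z)
def zs(u,v,z): return P("side",(u+.5)/5-.5+260,(v+.5)/5-.5+195,z)
E
python3 - <<'E'
from h import *
np.set_printoptions(precision=4,suppress=True)
C=[zt(*p,.082) for p in((580,108),(668,88),(703,207),(612,230))]
print("carton",np.mean(C,0),[np.linalg.norm(C[i]-C[i-1]) for i in range(4)])
e=C[0]+C[3]-C[1]-C[2];print("yaw of rack y from world y",np.degrees(np.arctan2(-e[0],e[1])))
A=zt(62,257,.02);B=zt(105,410,.02);print("back",A,B,(A+B)/2,np.linalg.norm(A-B))
W=zt(545,122,.02);d=A-W;print("wall yaw",np.degrees(np.arctan2(-d[0],d[1])))
W=zt(690,243,.02);d=B-W;print("wall2 yaw",np.degrees(np.arctan2(-d[0],d[1])))
print("pointer",zt(546,103,.03),zs(85,218,.03)); print("mark",zt(410,118,.034),zs(95,288,.034))
print("gripTop",zt(445,222,.086),zs(210,165,.086))
T=[P("top",*p,.018) for p in((103,278),(180,269),(187,366),(108,375))];print("tray",np.mean(T,0),[np.linalg.norm(T[i]-T[i-1]) for i in range(4)])
print("tray side",np.mean([P("side",*p,.018) for p in((337,366),(459,360),(495,447),(355,465))],0))
print("jar",P("top",131,207,.095),"cups",P("top",453,215,.13))
E
```

```text
carton [ 0.6629 -0.0987  0.082 ] [np.float64(0.050842390243904925), np.float64(0.03634538304466025), np.float64(0.050063227836744), np.float64(0.03756762706779235)]
yaw of rack y from world y 13.386360780117972
back [0.6329 0.1392 0.02  ] [0.5685 0.1204 0.02  ] [0.6007 0.1298 0.02  ] 0.0671255641846299
wall yaw 15.589049730406469
wall2 yaw 15.701757321724866
pointer [ 0.696  -0.0647  0.03  ] [ 0.6969 -0.0608  0.03  ]
mark [ 0.689  -0.0073  0.034 ] [ 0.6882 -0.004   0.034 ]
gripTop [ 0.6369 -0.0202  0.086 ] [ 0.641  -0.0185  0.086 ]
tray [0.4679 0.3364 0.018 ] [np.float64(0.19667522553110792), np.float64(0.15920621936943768), np.float64(0.1981898060001516), np.float64(0.15896401033636404)]
tray side [0.4695 0.3467 0.018 ]
jar [0.6908 0.3474 0.095 ] cups [ 0.6655 -0.2759  0.13  ]
```

Call:
jog_arm(
  hand=[0.085,0.085,0.085,0.085,0.085],
  travel=[
    [0.0235,-0.031,-0.004],
    [0.0235,-0.031,-0.004],
    [0.0235,-0.031,-0.004],
    [0.0235,-0.031,-0.004],
    [0.0235,-0.031,-0.004],
  ],
  yaw=[-0.047,-0.047,-0.047,-0.047,-0.047],
  grip_force=50,
)

```text
time_s: 0.72
position: [0.3106, 0.359, 0.228]
tool_rot: [[-0.829, 0.56, -0.0], [0.56, 0.829, -0.0], [0.0, -0.0, -1.0]]
ft_force: [-0.7, 0.3, -0.7]
grip_width: 0.0848
gripper_force: 0.0
```

Call:
jog_arm(
  hand=[0.085,0.085,0.085,0.085,0.085],
  travel=[
    [0.0235,-0.031,-0.004],
    [0.0235,-0.031,-0.004],
    [0.0235,-0.031,-0.004],
    [0.0235,-0.031,-0.004],
    [0.0235,-0.031,-0.004],
  ],
  yaw=[-0.047,-0.047,-0.047,-0.047,-0.047],
)

```text
time_s: 1.35
position: [0.4282, 0.204, 0.208]
tool_rot: [[-0.675, 0.738, -0.0], [0.738, 0.675, -0.0], [0.0, -0.0, -1.0]]
ft_force: [-0.4, -0.2, -0.0]
grip_width: 0.0852
gripper_force: 0.0
```

Call:
jog_arm(
  hand=[0.085,0.085,0.085,0.085,0.085],
  travel=[
    [0.0235,-0.031,-0.004],
    [0.0235,-0.031,-0.004],
    [0.0235,-0.031,-0.004],
    [0.0235,-0.031,-0.004],
    [0.0235,-0.031,-0.004],
  ],
  yaw=[-0.047,-0.047,-0.047,-0.047,-0.047],
)

```text
time_s: 1.98
position: [0.5456, 0.049, 0.1879]
tool_rot: [[-0.485, 0.875, -0.001], [0.875, 0.485, 0.0], [0.0, -0.001, -1.0]]
ft_force: [0.7, 0.4, -0.5]
grip_width: 0.0849
gripper_force: 0.0
```

Call:
jog_arm(
  hand=[0.085,0.085,0.085,0.085,0.085],
  travel=[
    [0.0235,-0.031,-0.004],
    [0.0235,-0.031,-0.004],
    [0.0235,-0.031,-0.004],
    [0.0235,-0.031,-0.004],
    [0.0,0.0,0.0],
  ],
  yaw=[-0.047,-0.047,-0.047,-0.047,-0.047],
)

```text
time_s: 2.6
position: [0.6398, -0.0761, 0.1708]
tool_rot: [[-0.266, 0.964, -0.001], [0.964, 0.266, 0.0], [0.001, -0.001, -1.0]]
ft_force: [-0.6, 0.4, -1.3]
grip_width: 0.085
gripper_force: 0.0
```

Call:
jog_arm(
  hand=[0.085,0.085,0.085,0.085,0.085],
  travel=[
    [0.0116,-0.0115,0],
    [0.0116,-0.0115,0],
    [0,0,-0.025],
    [0,0,-0.025],
    [0,0,0],
  ],
  yaw=[0,0,0,0,0],
)

```text
time_s: 3.22
position: [0.6614, -0.0966, 0.1201]
tool_rot: [[-0.27, 0.963, -0.005], [0.963, 0.27, 0.002], [0.003, -0.004, -1.0]]
ft_force: [0.2, -0.4, 0.8]
grip_width: 0.0849
gripper_force: 0.0
```

```bash
python3 - <<'E'
from h import *
import cv2
s=env.observe();print(s["position"],s["tool_rot"])
a=env.get_image("side")[:,:,::-1]; b=env.get_image("top")[:,:,::-1]
f=lambda i:cv2.convertScaleAbs(cv2.resize(i,None,fx=4,fy=4,interpolation=2),alpha=1.6)
cv2.imwrite("pics/c1.png",np.hstack([f(a[160:310,250:350]),f(b[160:310,300:400])]))
E
```

```text
[ 0.66136602 -0.0965683   0.12014088] [[-0.26958245  0.9629664  -0.00458523]
 [ 0.96297348  0.26959175  0.00153755]
 [ 0.00271675 -0.00400096 -0.99998831]]
```

View pics/c1.png

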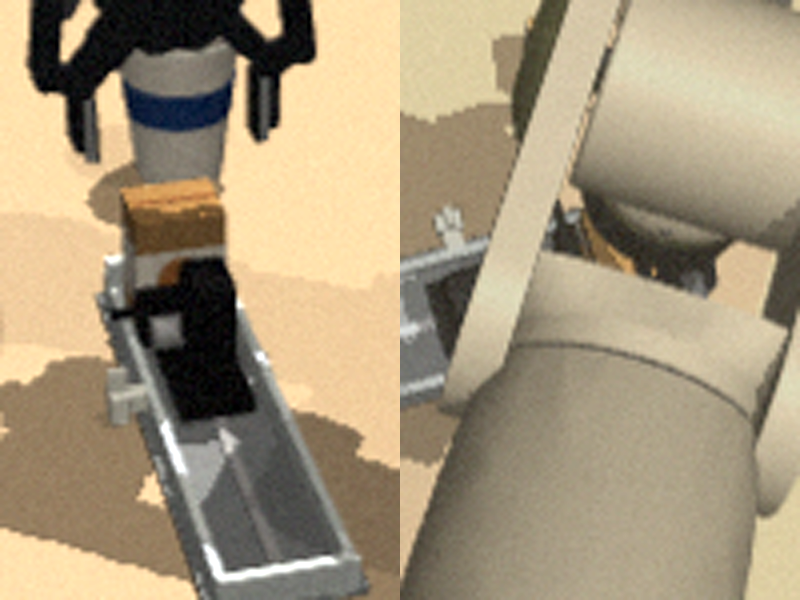

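The side view shows the open fingers centred over the carton: pads at about 90 and 262, carton from 122 to 225. Next I descend and grip.

Call:
jog_arm(
  hand=[0.085,0.085,0.085,0.085,0.085],
  travel=[
    [0.0015,-0.002,-0.015],
    [0,0,-0.015],
    [0,0,-0.015],
    [0,0,-0.015],
    [0,0,0],
  ],
  yaw=[0,0,0,0,0],
)

```text
time_s: 3.95
position: [0.6632, -0.0986, 0.0607]
tool_rot: [[-0.27, 0.963, -0.003], [0.963, 0.27, 0.001], [0.002, -0.002, -1.0]]
ft_force: [1.3, 1.7, -0.6]
grip_width: 0.0851
gripper_force: 0.0
```

Call:
jog_arm(
  hand=[0.03,0.03,0.03,0.03,0.03],
  travel=[
    [0,0,0],
    [0,0,0],
    [0,0,0],
    [0,0,0],
    [0,0,0],
  ],
  yaw=[0,0,0,0,0],
)

```text
time_s: 4.58
position: [0.6639, -0.099, 0.0632]
tool_rot: [[-0.27, 0.963, 0.001], [0.963, 0.27, -0.0], [-0.001, 0.001, -1.0]]
ft_force: [-2.7, -0.1, 5.9]
grip_width: 0.0493
gripper_force: 53.5
```

Call:
jog_arm(
  hand=[0.03,0.03,0.03,0.03,0.03],
  travel=[
    [0,0,0.008],
    [0,0,0.012],
    [0,0,0.016],
    [0,0,0.018],
    [0,0,0.018],
  ],
  yaw=[0,0,0,0,0],
  grip_force=60,
)

```text
time_s: 5.2
position: [0.664, -0.0984, 0.1363]
tool_rot: [[-0.27, 0.963, 0.001], [0.963, 0.27, 0.0], [0.0, 0.001, -1.0]]
ft_force: [0.3, -0.7, -1.9]
grip_width: 0.0492
gripper_force: 63.2
```

Call:
jog_arm(
  hand=[0.03,0.03,0.03,0.03,0.03],
  travel=[
    [0,0,0.018],
    [0,0,0.018],
    [0,0,0.012],
    [0,0,0],
    [0,0,0],
  ],
  yaw=[0,0,0,0,0],
)

```text
time_s: 5.82
position: [0.6635, -0.0987, 0.1817]
tool_rot: [[-0.27, 0.963, -0.001], [0.963, 0.27, 0.001], [0.001, -0.001, -1.0]]
ft_force: [0.1, -0.8, -2.4]
grip_width: 0.049
gripper_force: 63.2
```

```bash
python3 - <<'E'
from h import *
import cv2
s=env.observe();print(s["position"],s["grip_width"],s["ft_force"])
a=env.get_image("side")[:,:,::-1]; b=env.get_image("top")[:,:,::-1]
f=lambda i:cv2.convertScaleAbs(cv2.resize(i,None,fx=4,fy=4,interpolation=2),alpha=1.6)
cv2.imwrite("pics/c2.png",f(a[120:270,240:400]))
E
```

```text
[ 0.66352797 -0.09868298  0.18170711] 0.04904083031363612 [ 0.06492008 -0.76629234 -2.39926924]
```

View pics/c2.png

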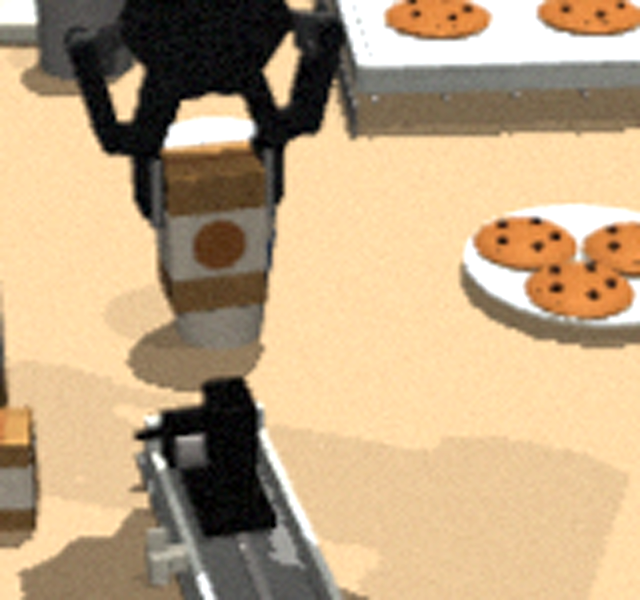

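The carton hangs upright between the pads, centre (218,235), and the pusher has run forward to the lip. Next is the tray.

Call:
jog_arm(
  hand=[0.03,0.03,0.03,0.03,0.03],
  travel=[
    [-0.007,0.015,0],
    [-0.013,0.029,0],
    [-0.016,0.036,0],
    [-0.016,0.036,0],
    [-0.016,0.036,0],
  ],
  yaw=[0,0,0,0,0],
)

```text
time_s: 6.55
position: [0.5945, 0.0552, 0.1822]
tool_rot: [[-0.27, 0.963, -0.0], [0.963, 0.27, 0.0], [0.0, -0.0, -1.0]]
ft_force: [0.3, 0.1, -1.5]
grip_width: 0.0492
gripper_force: 63.2
```

Call:
jog_arm(
  hand=[0.03,0.03,0.03,0.03,0.03],
  travel=[
    [-0.016,0.036,0],
    [-0.016,0.036,0],
    [-0.016,0.036,0],
    [-0.016,0.036,0],
    [-0.016,0.036,0],
  ],
  yaw=[0,0,0,0,0],
)

```text
time_s: 7.18
position: [0.5142, 0.2349, 0.1823]
tool_rot: [[-0.27, 0.963, -0.0], [0.963, 0.27, 0.0], [0.0, -0.0, -1.0]]
ft_force: [0.4, 0.1, -1.3]
grip_width: 0.0492
gripper_force: 63.2
```

Call:
jog_arm(
  hand=[0.03,0.03,0.03,0.03,0.03],
  travel=[
    [-0.016,0.036,0],
    [-0.016,0.036,-0.015],
    [-0.012,0.022,-0.025],
    [-0.006,0.013,-0.025],
    [0,0,-0.015],
  ],
  yaw=[0,0,0,0,0],
)

```text
time_s: 7.8
position: [0.4642, 0.341, 0.1012]
tool_rot: [[-0.272, 0.962, -0.002], [0.962, 0.272, -0.001], [-0.0, -0.002, -1.0]]
ft_force: [0.3, -0.7, -2.3]
grip_width: 0.0497
gripper_force: 63.2
```

Call:
jog_arm(
  hand=[0.03,0.03,0.03,0.03,0.03],
  travel=[
    [0,0,-0.01],
    [0,0,-0.007],
    [0,0,-0.005],
    [0,0,0],
    [0,0,0],
  ],
  yaw=[0,0,0,0,0],
)

```text
time_s: 8.43
position: [0.4661, 0.3401, 0.0807]
tool_rot: [[-0.269, 0.963, 0.001], [0.963, 0.269, 0.0], [0.0, 0.001, -1.0]]
ft_force: [0.3, 0.3, -2.2]
grip_width: 0.0495
gripper_force: 63.2
```

```bash
python3 - <<'E'
from h import *
import cv2
s=env.observe();print(s["position"],s["grip_width"],s["ft_force"])
a=env.get_image("side")[:,:,::-1]
cv2.imwrite("pics/c3.png",cv2.convertScaleAbs(cv2.resize(a[220:480,320:520],None,fx=2.3,fy=2.3,interpolation=2),alpha=1.6))
E
```

```text
[0.46605706 0.34012474 0.08068214] 0.04950915607064778 [ 0.34050003  0.29427692 -2.24186288]
```

View pics/c3.png

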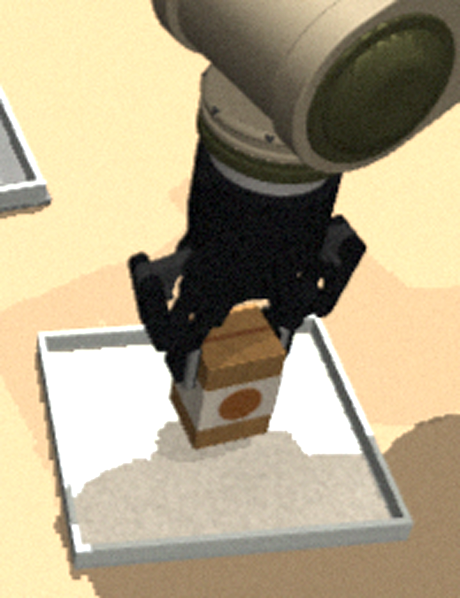

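The carton hangs upright inside the tray, near its middle, at (235,380). I'll lower it to contact.

Call:
jog_arm(
  hand=[0.03,0.03,0.03,0.03,0.03],
  travel=[
    [0,0,-0.006],
    [0,0,-0.006],
    [0,0,-0.003],
    [0,0,0],
    [0,0,0],
  ],
  yaw=[0,0,0,0,0],
)

```text
time_s: 9.1
position: [0.4659, 0.3402, 0.0654]
tool_rot: [[-0.27, 0.963, 0.0], [0.963, 0.27, 0.0], [0.0, 0.0, -1.0]]
ft_force: [-0.6, 0.4, -1.7]
grip_width: 0.0493
gripper_force: 63.2
```

Call:
jog_arm(
  hand=[0.03,0.03,0.03,0.03,0.03],
  travel=[
    [0,0,-0.001],
    [0,0,-0.001],
    [0,0,-0.001],
    [0,0,0],
    [0,0,0],
  ],
  yaw=[0,0,0,0,0],
)

```text
time_s: 9.72
position: [0.4658, 0.3402, 0.0623]
tool_rot: [[-0.27, 0.963, 0.0], [0.963, 0.27, 0.0], [0.0, 0.0, -1.0]]
ft_force: [-0.0, -0.4, -1.8]
grip_width: 0.0494
gripper_force: 63.2
```

Call:
jog_arm(
  hand=[0.03,0.03,0.03,0.03,0.03],
  travel=[
    [0,0,-0.001],
    [0,0,-0.001],
    [0,0,0],
    [0,0,0],
    [0,0,0],
  ],
  yaw=[0,0,0,0,0],
)

```text
time_s: 10.35
position: [0.4658, 0.3402, 0.0612]
tool_rot: [[-0.27, 0.963, 0.001], [0.963, 0.27, 0.0], [0.0, 0.001, -1.0]]
ft_force: [-3.6, -1.8, 6.9]
grip_width: 0.0494
gripper_force: 64.2
```

Contact, so I release slowly and then retreat upward.

Call:
jog_arm(
  hand=[0.052,0.056,0.065,0.085,0.085],
  travel=[
    [0,0,0],
    [0,0,0],
    [0,0,0],
    [0,0,0],
    [0,0,0],
  ],
  yaw=[0,0,0,0,0],
)

```text
time_s: 10.98
position: [0.4658, 0.3402, 0.0603]
tool_rot: [[-0.27, 0.963, 0.0], [0.963, 0.27, 0.0], [-0.0, 0.0, -1.0]]
ft_force: [0.0, 1.1, 1.3]
grip_width: 0.0853
gripper_force: 0.0
```

Call:
jog_arm(
  hand=[0.085,0.085,0.085,0.085,0.085],
  travel=[
    [0,0,0.01],
    [0,0,0.025],
    [0,0,0.03],
    [0,0,0.035],
    [0,0,0.03],
  ],
  yaw=[0,0,0,0,0],
)

```text
time_s: 11.6
position: [0.4658, 0.3402, 0.1925]
tool_rot: [[-0.27, 0.963, 0.001], [0.963, 0.27, 0.001], [0.0, 0.001, -1.0]]
ft_force: [-0.2, -0.3, -0.2]
grip_width: 0.0852
gripper_force: 0.0
```

```bash
python3 - <<'E'
from h import *
import cv2
f=lambda i,k:cv2.convertScaleAbs(cv2.resize(i,None,fx=k,fy=k,interpolation=2),alpha=1.8)
a=env.get_image("side")[:,:,::-1]; b=env.get_image("top")[:,:,::-1]
cv2.imwrite("pics/full_side.png",a)
A=f(a[195:315,260:350],5);B=f(b[190:290,290:380],5)
o=np.zeros((600,900,3),np.uint8);o[:,:450]=A;o[:500,450:]=B
cv2.imwrite("pics/c4.png",o[:, :800])
E
```

```text
(no output)
```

View pics/c4.png

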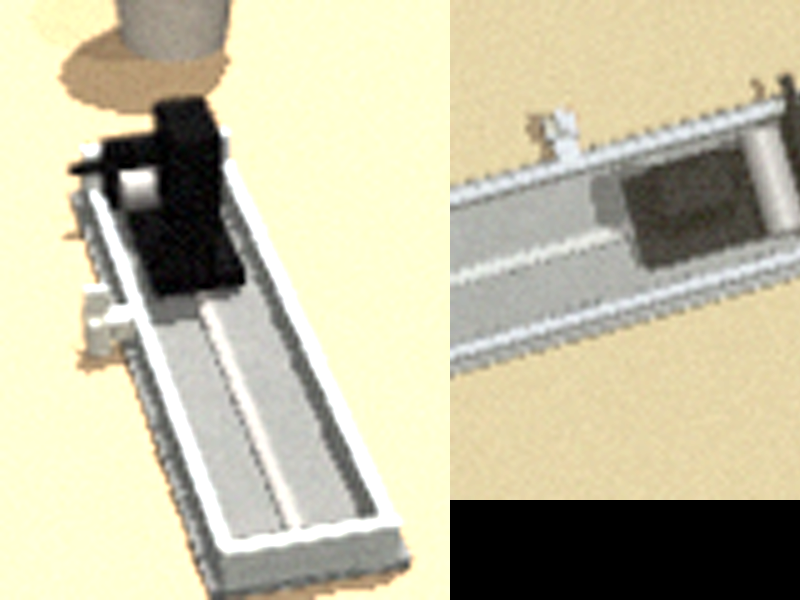

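View pics/full_side.png

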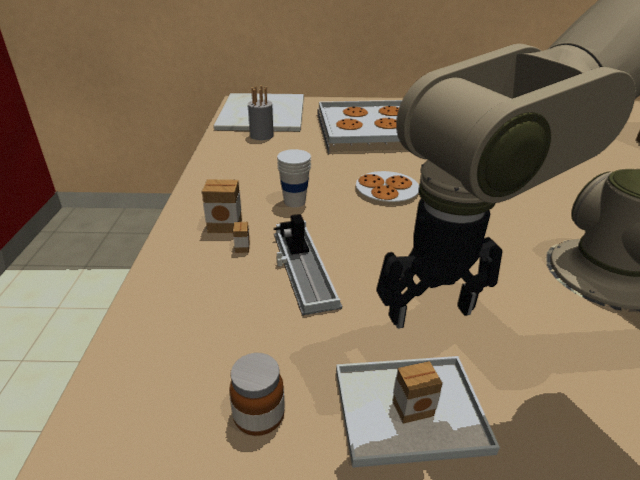

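The carton stands upright in the tray at (417,392). The pusher is at the lip, with the pointer tip at (72,169) in the side crop and (337,80) in the top crop. The mark tongue is at (95,288) and (113,114).

```bash
python3 - <<'E'
from h import *
np.set_printoptions(precision=4,suppress=True)
zt2=lambda u,v,z: zt(u+300,v,z)
th=np.radians(15.5);Y=np.array([-np.sin(th),np.cos(th),0]);X=np.array([np.cos(th),np.sin(th),0])
for n,p in dict(ptr_s=zs(72,169,.03),ptr_t=zt2(337,80,.03),mk_s=zs(95,288,.034),mk_t=zt2(113,114,.034),grip_s=zs(182,112,.086),grip_t=zt2(232,185,.086),carton=np.array([.6635,-.0989,0]),back=np.array([.6007,.1298,0])).items(): print(n,p,"X",p@X,"Y",p@Y)
E
```

```text
ptr_s [ 0.7057 -0.0995  0.03  ] X 0.6534091055427123 Y -0.2844428913258501
ptr_t [ 0.7058 -0.1033  0.03  ] X 0.6525197235598718 Y -0.28812328642727447
mk_s [ 0.6882 -0.004   0.034 ] X 0.662107335924065 Y -0.18778735807268052
mk_t [ 0.6907 -0.0085  0.034 ] X 0.6633435833691577 Y -0.1928289481280594
grip_s [ 0.6541 -0.0589  0.086 ] X 0.6145511357977045 Y -0.23153373054903853
grip_t [ 0.6515 -0.0549  0.086 ] X 0.6131851119716977 Y -0.22700304773127303
carton [ 0.6635 -0.0989  0.    ] X 0.6129389303097816 Y -0.2726157143502562
back [0.6007 0.1298 0.    ] X 0.6135403544573775 Y -0.03545085968372963
```

Call:
jog_arm(
  hand=[0.085,0.085,0.085,0.085,0.085],
  travel=[
    [0.0156,-0.0334,0],
    [0.0156,-0.0334,0],
    [0.0156,-0.0334,0],
    [0.0156,-0.0334,0],
    [0.0156,-0.0334,0],
  ],
  yaw=[0,0,0,0,0],
)

```text
time_s: 12.32
position: [0.5439, 0.172, 0.1899]
tool_rot: [[-0.27, 0.963, -0.001], [0.963, 0.27, -0.0], [0.0, -0.001, -1.0]]
ft_force: [0.6, -0.1, -0.7]
grip_width: 0.0852
gripper_force: 0.0
```

Call:
jog_arm(
  hand=[0.085,0.085,0.085,0.085,0.085],
  travel=[
    [0.0156,-0.0334,0],
    [0.0156,-0.0334,0],
    [0.0156,-0.0334,0],
    [0.0156,-0.0334,0],
    [0.0156,-0.0334,0],
  ],
  yaw=[0,0,0,0,0],
)

```text
time_s: 12.95
position: [0.6219, 0.0051, 0.1898]
tool_rot: [[-0.27, 0.963, -0.001], [0.963, 0.27, 0.0], [0.0, -0.001, -1.0]]
ft_force: [-0.9, -0.3, -0.6]
grip_width: 0.0849
gripper_force: 0.0
```

Call:
jog_arm(
  hand=[0.085,0.085,0.085,0.085,0.085],
  travel=[
    [0.0156,-0.0334,0],
    [0.0156,-0.0334,0],
    [0,0,-0.025],
    [0,0,-0.025],
    [0,0,0],
  ],
  yaw=[0,0,0,0,0],
)

```text
time_s: 13.58
position: [0.652, -0.0605, 0.1382]
tool_rot: [[-0.269, 0.963, -0.005], [0.963, 0.269, 0.001], [0.003, -0.004, -1.0]]
ft_force: [-0.9, -0.2, 0.4]
grip_width: 0.0848
gripper_force: 0.0
```

Call:
jog_arm(
  hand=[0.085,0.085,0.085,0.085,0.085],
  travel=[
    [0,0,0],
    [0,0,0],
    [0,0,0],
    [0,0,0],
    [0,0,0],
  ],
  yaw=[0,0,0,0,0],
)

```text
time_s: 14.2
position: [0.653, -0.0607, 0.1404]
tool_rot: [[-0.27, 0.963, 0.0], [0.963, 0.27, -0.0], [-0.0, 0.0, -1.0]]
ft_force: [-0.2, 0.4, 0.0]
grip_width: 0.085
gripper_force: 0.0
```

Position is right; descend 74 mm to z ≈ 0.066 and close.

Call:
jog_arm(
  hand=[0.085,0.085,0.085,0.085,0.085],
  travel=[
    [0,0,-0.02],
    [0,0,-0.02],
    [0,0,-0.02],
    [0,0,-0.014],
    [0,0,0],
  ],
  yaw=[0,0,0,0,0],
)

```text
time_s: 14.82
position: [0.6527, -0.0606, 0.0655]
tool_rot: [[-0.27, 0.963, -0.002], [0.963, 0.27, 0.0], [0.001, -0.002, -1.0]]
ft_force: [-0.9, -0.1, -0.2]
grip_width: 0.085
gripper_force: 0.0
```

Call:
jog_arm(
  hand=[0.06,0.04,0.01,0.005,0.005],
  travel=[
    [0,0,0],
    [0,0,0],
    [0,0,0],
    [0,0,0],
    [0,0,0],
  ],
  yaw=[0,0,0,0,0],
  grip_force=60,
)

```text
time_s: 15.45
position: [0.6526, -0.0608, 0.0669]
tool_rot: [[-0.269, 0.963, -0.001], [0.963, 0.269, -0.0], [-0.0, -0.001, -1.0]]
ft_force: [-5.5, -1.4, 4.8]
grip_width: 0.0229
gripper_force: 59.4
```

Call:
jog_arm(
  hand=[0.005,0.005,0.005,0.005,0.005],
  travel=[
    [0,0,0],
    [0,0,0],
    [0,0,0],
    [0,0,0],
    [0,0,0],
  ],
  yaw=[0,0,0,0,0],
)

```text
time_s: 16.08
position: [0.6526, -0.0608, 0.0669]
tool_rot: [[-0.27, 0.963, -0.001], [0.963, 0.27, -0.0], [-0.0, -0.001, -1.0]]
ft_force: [-4.3, -0.5, 5.9]
grip_width: 0.0233
gripper_force: 59.4
```

Call:
jog_arm(
  hand=[0.005,0.005,0.005,0.005,0.005],
  travel=[
    [-0.0013,0.0046,0],
    [-0.0026,0.0093,0],
    [-0.0026,0.0093,0],
    [-0.0026,0.0093,0],
    [-0.0026,0.0093,0],
  ],
  yaw=[0,0,0,0,0],
)

```text
time_s: 16.7
position: [0.6413, -0.0198, 0.0669]
tool_rot: [[-0.269, 0.963, 0.0], [0.963, 0.269, -0.002], [-0.002, -0.0, -1.0]]
ft_force: [-3.2, -5.8, 3.6]
grip_width: 0.0234
gripper_force: 59.2
```

Call:
jog_arm(
  hand=[0.005,0.005,0.005,0.005,0.005],
  travel=[
    [-0.0026,0.0093,0],
    [-0.0026,0.0093,0],
    [-0.0026,0.0093,0],
    [-0.0026,0.0093,0],
    [-0.0026,0.0093,0],
  ],
  yaw=[0,0,0,0,0],
)

```text
time_s: 17.32
position: [0.6284, 0.0265, 0.0669]
tool_rot: [[-0.269, 0.963, 0.001], [0.963, 0.269, -0.002], [-0.002, -0.0, -1.0]]
ft_force: [-2.4, -7.0, 3.7]
grip_width: 0.0229
gripper_force: 59.1
```

Call:
jog_arm(
  hand=[0.005,0.005,0.005,0.005,0.005],
  travel=[
    [-0.001,0.0042,0],
    [0,0,0],
    [0,0,0],
    [0,0,0],
    [0,0,0],
  ],
  yaw=[0,0,0,0,0],
)

```text
time_s: 17.95
position: [0.6273, 0.0306, 0.0669]
tool_rot: [[-0.269, 0.963, 0.0], [0.963, 0.269, -0.002], [-0.002, -0.001, -1.0]]
ft_force: [-4.4, -6.5, 4.7]
grip_width: 0.0235
gripper_force: 59.2
```

```bash
python3 - <<'E'
from h import *
import cv2
f=lambda i,k:cv2.convertScaleAbs(cv2.resize(i,None,fx=k,fy=k,interpolation=2),alpha=1.8)
a=env.get_image("side")[:,:,::-1]; b=env.get_image("top")[:,:,::-1]
A=f(a[205:305,250:330],5);B=f(b[190:290,285:365],5);C=f(a[330:430,380:460],1)
o=np.zeros((600,800,3),np.uint8);o[:500,:400]=A;o[:500,400:]=B;o[500:,:80]=C
cv2.imwrite("pics/c5.png",o)
E
```

```text
(no output)
```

View pics/c5.png

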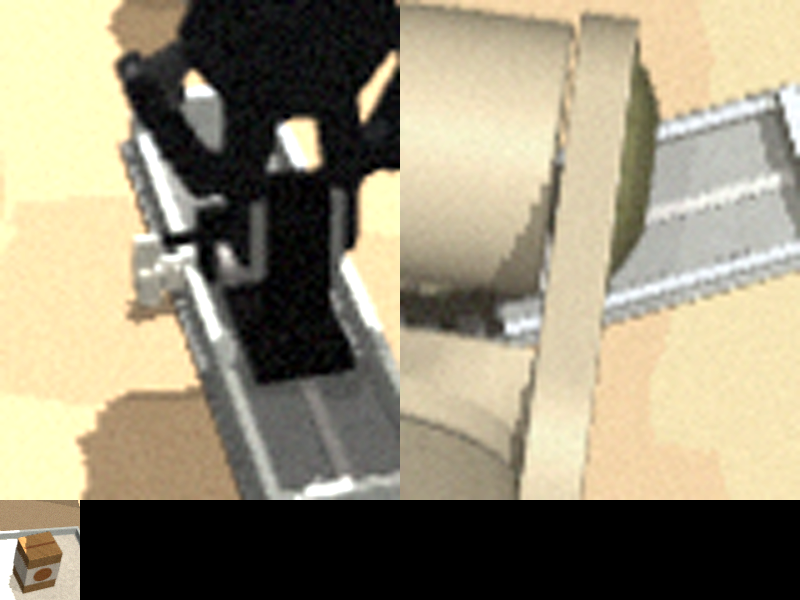

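The pointer tip is at about (164,241), right beside the tongue, whose top is at about (147,236). The carton is still upright in the tray. I'll compute the offset along the lane.

```bash
python3 - <<'E'
from h import *
z=lambda u,v,h: zs(u-50,v+50,h)
th=np.radians(15.5);Y=np.array([-np.sin(th),np.cos(th),0]);X=np.array([np.cos(th),np.sin(th),0])
for p in(z(164,241,.03),z(147,237,.034)):print(p@X,p@Y)
E
```

```text
0.6539248302234068 -0.18922854952144655
0.6611690906730473 -0.18827608060879475
```

Call:
jog_arm(
  hand=[0.005,0.005,0.005,0.005,0.005],
  travel=[
    [-0.0003,0.001,0],
    [0,0,0],
    [0,0,0],
    [0,0,0],
    [0,0,0],
  ],
  yaw=[0,0,0,0,0],
)

```text
time_s: 18.68
position: [0.627, 0.0316, 0.0669]
tool_rot: [[-0.269, 0.963, 0.0], [0.963, 0.269, -0.002], [-0.002, -0.0, -1.0]]
ft_force: [-4.0, -7.0, 4.2]
grip_width: 0.0235
gripper_force: 59.2
```

Call:
jog_arm(
  hand=[0.005,0.005,0.005,0.005,0.005],
  travel=[
    [0,0,0],
    [0,0,0],
    [0,0,0],
    [0,0,0],
    [0,0,0],
  ],
  yaw=[0,0,0,0,0],
)

```text
time_s: 19.3
position: [0.627, 0.0316, 0.0669]
tool_rot: [[-0.269, 0.963, 0.0], [0.963, 0.269, -0.002], [-0.002, -0.0, -1.0]]
ft_force: [-4.3, -6.6, 4.4]
grip_width: 0.0235
gripper_force: 59.2
```

```bash
python3 -c "
from rig import env
print(env.close_job())"
```

```text
the job is handed in; nothing more can be done
None
```

The job is handed in at 19.3 s: the carton stands upright in the tray, and the robot holds the pusher with its pointer within about 1 mm of the mark by my camera measurement; no verdict was returned.

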